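# Pop the coffee-pod drawer and catch it half way

### The job

Press the flat release button of the coffee-pod drawer with one fingertip and keep it pressed; when the drawer springs out, stop its front with the other finger about half way along its run, before it slides out to its end. Grasp and lift nothing, and leave the pod in the drawer and the things standing around alone. The program finishes while holding: button still down under one finger and drawer still held back by the other.

Things in the scene. Friction and masses are not known exactly. Their poses are not given: they have to be found in the camera images.
- pod_drawer: Fixed housing of a small white coffee-pod drawer, 125 deep (own x) x 150 wide (y) x 56 mm high. Origin on the counter under the middle of its front face; the drawer runs out along own -x (roughly towards the robot), own +y is its left seen from the robot, z up. Left part (y -12 to 75 mm) 56 mm high, clear roof over the pod; right part (y -75 to -12) a low wing, 30 mm high, with the release button.
- pad_top (a point): Centre of the top of the flat black ribbed release button on the low wing, at (32, -50, 40) mm in the housing's frame while up. The button is 44 mm along the housing's x by 28 mm along its y, and moves straight down 8 mm against a spring (2 N at first, 6 N fully down).
- button_press (a joint): How far the button is down, m: 0 up, 0.008 fully down; the catch lets the drawer go at about 0.004 to 0.005.
- button: The black button (44 x 28 mm top). Its origin and axes are the housing's while up, and go down with it; see pad_top for its top.
- drawer: The moving drawer: a pocket for the pod and a white upright front panel, 8 mm thick, 150 wide (own y), from z = 4 to 60 mm over the counter, its outer face at x = -10 mm; the panel stands across the whole front, before the wing too. Origin and axes are the housing's while shut, and move out with it. The pod stands at about (29, 32, 9) mm.
- front_face (a point): Point on the outer face of the front panel straight before the button, at (-10, -50, 45) mm in the housing's frame while shut; moves with the drawer along the housing's -x. A finger standing here before the panel (the panel's top is 20 mm above the unpressed button) stops the drawer.
- drawer_slide (a joint): How far the drawer is out, m: 0 shut and caught, 0.092 its end. Once released a spring (3.3 N shut, 2 N half way) drives it out against a damper, at about 27 mm/s, then slower; half way (0.046) takes about 2 s, 0.080 about 4.5 s. Holding it takes about 2 N.
- coffee_pod: Dark brown coffee pod with a gold lid, 51 mm across, 42 mm high, standing loose in the drawer's pocket behind the front, under the clear roof; origin at the centre of its underside.
- mug: White mug with black handle and spots, 83 x 117 x 94 mm, standing loose near the drawer; origin at the centre of its underside. To be left alone.
- shaker: Salt shaker, 44 mm across, 90 mm high, loose; origin at the centre of its underside. To be left alone.
- apple: Green apple, 75 mm, loose; origin at its underside. To be left alone.
- spare_pod: Black coffee pod, 51 mm across, 42 mm high, loose on the counter; origin at the centre of its underside. To be left alone.

How it is judged (in metres and radians):
On the way, in this order (a step that is already met when the one before it is completed fails the run):
1. the button is pressed by a finger and the drawer has sprung out of its catch (contact force between the fingers and button above 0.5 N and value of joint button_press above 0.003 m and value of joint drawer_slide above 0.008 m).
2. with the button still down under one finger, the drawer is stopped part way by the other (contact force between the fingers and button above 0.5 N and value of joint button_press above 0.003 m and contact force between the fingers and drawer above 0.5 N and value of joint drawer_slide between 0.022 and 0.072 m and velocity of joint drawer_slide below 0.004 m/s), for 0.3 s.
At the end, for the whole second after the job is handed in: A finger still presses the button (more than 0.5 N, more than 3 mm down) while a finger holds the drawer's front (more than 0.5 N), the drawer at rest 22 to 72 mm out; the pod stands upright in the drawer's pocket (all of step 2 and velocity of joint drawer_slide above -0.004 m/s and x of coffee_pod in the frame of drawer between 0.016 and 0.042 m and height (world z) of coffee_pod below 0.02 m and angle between coffee_pod's own z axis and vertical below 0.3 rad); the arm keeps its last pose, push and grip.
It fails at once if the drawer slid away: more than 80 mm out (value of joint drawer_slide above 0.08 m).
It fails at once if the coffee pod was touched or lifted (contact force between any of the arm, the fingers and coffee_pod above 0.5 N or height (world z) of coffee_pod above 0.03 m).
It fails at once if a thing standing around was moved by more than 20 mm (distance of any of mug, shaker, apple, spare_pod from where it was at the start of the episode above 0.02 m).
It also fails if it takes over 29 s, if anything falls off the work surface, if the arm or the gripper's body presses on something with over 40 N, if the wrist force passes 120 N, or if a joint passes its speed limit or range.

### The arm

A 6-joint arm with a two-finger parallel gripper is mounted at the origin on a cart in front of the work surface, level with it; the furniture and walls round the work are solid. World frame = base frame: x ahead of the robot, y to its left, z up, the work surface at z = 0. Lengths are in m, angles in degrees, forces in N, time in s.
With the tool pointing down it reaches from about 0.325 to 0.9 m from the base axis. Payload 3.5 kg.
Tool frame: the origin (TCP) lies on the centre line of the jaws, within the pads' length; the fingertips stand 25 mm ahead of it and the grasp point (between the pads) lies 6 mm ahead of it; z points along the fingers, y is the line along which they close (so a half turn about z gives the same grasp; the last joint's range is limited). The gripper opens to 85 mm and grips with 20 to 120 N. Pads are 22 mm wide; open, the fingers measure 114 mm over their backs; the gripper's body (76 mm by 85 mm) begins 54 mm behind the grasp point. The pads swing forward as they close: fully open they stand 13 mm farther back than shut.
Start: joints at [-77.659, 15.837, -1.513, 72.651, 0, 84.076], TCP at [0.196, -0.594, 0.256] pointing down, gripper open.
Joint ranges: [-178.77, 178.77], [-48.84, 107.48], [-61.69, 71.31], [-111.58, 123.2], [-90, 87.43], [-180, 180]. Speed limits (degrees/s): [147.25, 147.25, 180, 180, 180, 180].

### API

Orientations are given as a 3x3 rotation matrix whose columns are the frame's x, y, z axes.
In Python, from bench import env gives the robot as it stands.
- The arm moves only by the tool send_rows, never from a script. Its argument "targets" is a list of rows, each an object of numbers: "tx", "ty", "tz": the shift along the tool's x, y, z in m; "wx", "wy", "wz": the turn, a rotation vector about the tool's x, y, z in rad; "gripper": the closure, from -1 (fully open) to 1 (shut). A call has 1 to 10 rows; each row shifts and turns the commanded pose from where the row before left it, along the tool's axes as they then stand; what a row does not reach is not made up. A row lasts 1/10 s, in which the tool goes at most 50 mm and 8.59 degrees, less where a joint would pass 70% of its speed; a pose out of reach is approached as far as the arm can. A call with a gripper value outside its range is refused whole. The fingers move at their own pace and stop on an object; "force" is the grip in N (left out, the last holds). Time passes only in rows, so rows that do not move let the fingers close. It gives the time, the measured TCP pose, the force, the opening and the grip force at its end, in the units of the state.
- env.get_obs(): the state, without advancing time (a new reading comes with each control period).
- env.capture(name): name is "side" or "top"; returns a dict with "image" (384x512x3 uint8, red, green, blue), "z_map" (384x512 float32, m along the optical axis (not along the pixel's ray), 0 where there is no reading), "mtx" (3x3 intrinsics, pixels), "R" (3x3) and "t" (3): a world point X has camera coordinates R X + t. Camera axes: x right, y down, z forward; pixel columns grow to the right and rows downward; lengths in m; the calibration is good to about 2 mm. A picture is of the moment at which its call begins.
- env.finish_job(): hands the job in; it is judged then, once.
The state is a dict: "t": time; "q": joint angles; "joint_velocities": joint speeds; "joint_efforts": joint torques, N m; "ee_pos": TCP position; "tool_rot": TCP orientation; "ft_force": force on the tool from outside, world axes, zero at the start; "ft_torque": the same for the moment, N m; "width": finger opening in m; "finger_force": force on a finger pad.
Only numpy, scipy, OpenCV 4.12 (cv2) and the standard library are available. Lean on these libraries where they do the work, as an engineer would, in place of code of your own. Each camera call takes 0.05 s, during which the arm holds its last target. There are 200 camera calls.

## Working session

There is one attempt and no reset: what is moved stays moved. The work goes in short steps, Python scripts to look and compute and a tool call to move; the robot and the scene stay as the last step left them, time stands still between calls to the robot, and variables do not carry over. Pictures are saved under pics/ and viewed, at most 10 in all, crops included, and the job is handed in when it is done.

Besides the shell and the picture viewer there is one more tool, called as a command line: name --argument value ..., lists and objects as JSON in quotes. send_rows: Moves the arm, as the interface text tells. Its arguments: {"type":"object","properties":{"targets":{"type":"array","items":{"type":"object","properties":{"tx":{"type":"number"},"ty":{"type":"number"},"tz":{"type":"number"},"wx":{"type":"number"},"wy":{"type":"number"},"wz":{"type":"number"},"gripper":{"type":"number"}}}},"force":{"type":"number"}},"required":["targets"]}

```bash
ls; mkdir -p pics; python3 - <<'E'
from bench import env
import cv2,numpy as np
o=env.get_obs()
print(o)
for n in("top","side"):
    c=env.capture(n); cv2.imwrite(f"pics/{n}0.png",c["image"][:,:,::-1]); np.savez(f"{n}0.npz",**c); print(n,c["mtx"],c["R"],c["t"])
E
```

```text
pics
{'t': 0.0, 'q': array([-7.76578846e+01,  1.58808372e+01, -1.59833023e+00,  7.26493966e+01,
        1.08578460e-03,  8.40756090e+01]), 'joint_velocities': array([ 0.01077107,  0.08517505,  0.01939093,  0.0520834 ,  0.06095755,
       -0.11856629]), 'joint_efforts': array([-1.14336308e-03, -4.45510590e+01,  2.95201814e+01,  1.64201867e-02,
       -3.19710971e-04,  2.76156186e-06]), 'ee_pos': array([ 0.19573958, -0.59280294,  0.25512766]), 'tool_rot': array([[ 9.49608931e-01,  3.13436860e-01, -4.61110043e-04],
       [ 3.13437099e-01, -9.49606425e-01,  2.19605611e-03],
       [ 2.50451869e-04, -2.22992349e-03, -9.99997482e-01]]), 'ft_force': array([-0.09697224,  0.47598475,  0.67712193]), 'ft_torque': array([ 0.02539337, -0.02741204,  0.02602142]), 'finger_force': 0.0, 'width': 0.0856400831189021}
top [[346.50625513   0.         255.37991225]
 [  0.         346.50625513 188.44460298]
 [  0.           0.           1.        ]] [[-0.00916324 -0.99995236  0.00336231]
 [-0.9900774   0.00860113 -0.14025962]
 [ 0.14022401 -0.00461418 -0.99010905]] [0.01512858 0.57251588 1.25094949]
side [[372.50904489   0.         252.5472605 ]
 [  0.         372.50904489 192.96498268]
 [  0.           0.           1.        ]] [[-0.83918867 -0.54371098  0.01186331]
 [-0.34222011  0.51099341 -0.78852466]
 [ 0.42266744 -0.66578082 -0.61488871]] [0.47865115 0.23359055 1.07568256]
```

View pics/top0.png

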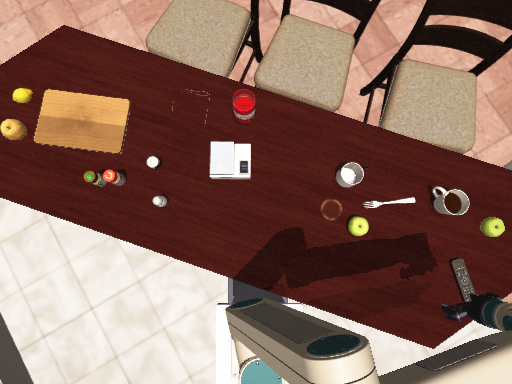

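View pics/side0.png

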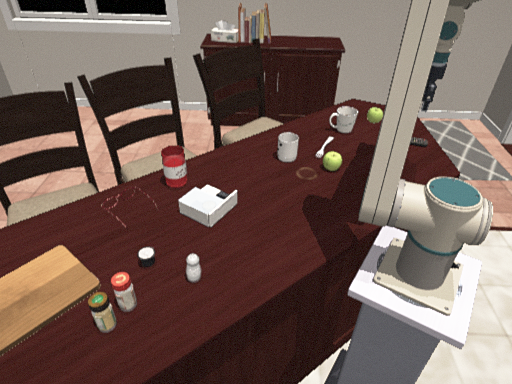

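The top view shows the housing at about (230,160) with its button at (243,166). Its front faces down the image, towards the robot. The mug, apple and other items are well clear of it. Next I'll measure the housing.

```bash
cat > h.py <<'E'
import numpy as np,cv2
def load(n): return dict(np.load(n+".npz"))
def ray(c,uv,z):
    d=c["R"].T@np.linalg.inv(c["mtx"])@np.array([uv[0],uv[1],1.]); o=-c["R"].T@c["t"]
    return o+d*(z-o[2])/d[2]
E
python3 - <<'E'
from h import *
for n,(x0,y0,x1,y1) in (("top0",(195,130,265,190)),("side0",(170,175,245,230))):
    c=load(n); im=c["image"]; 
    cv2.imwrite(f"pics/{n}c.png",cv2.resize(im[y0:y1,x0:x1,::-1],None,fx=8,fy=8,interpolation=cv2.INTER_CUBIC)if n=="top0" else cv2.resize(im[y0:y1,x0:x1,::-1],None,fx=8,fy=8))
c=load("top0");im=c["image"].astype(int)
m=np.zeros(im.shape[:2],np.uint8); m[130:190,195:265]=(im[130:190,195:265].min(2)>110)*255
cs,_=cv2.findContours(m,cv2.RETR_EXTERNAL,cv2.CHAIN_APPROX_NONE); k=max(cs,key=cv2.contourArea)
print(cv2.minAreaRect(k)); b=cv2.boxPoints(cv2.minAreaRect(k))
for p in b: print(p,ray(c,p,.056))
# depth cloud
v,u=np.mgrid[135:190,200:260]; z=c["z_map"][135:190,200:260]
P=np.linalg.inv(c["mtx"])@np.stack([u.ravel()*z.ravel(),v.ravel()*z.ravel(),z.ravel()])
W=(c["R"].T@(P-c["t"][:,None])).T.reshape(*z.shape,3)
H=(W[...,2]*1000).round().astype(int)
for r in range(0,55,3): print(135+r,*H[r,::3])
g=W[...,2]; gr=im[135:190,200:260].max(2)
bm=(gr<70)&(g>.03)&(g<.05); print("btn",bm.sum(),np.median(W[bm],0),W[bm].mean(0),W[bm].min(0),W[bm].max(0))
E
```

```text
((229.5, 159.5), (37.0, 41.0), 90.0)
[209. 141.] [0.75169833 0.18245181 0.056     ]
[250. 141.] [0.75043574 0.02863514 0.056     ]
[250. 178.] [0.60957261 0.0296192  0.056     ]
[209. 178.] [0.61087285 0.18109984 0.056     ]
135 -1 -1 0 -2 -1 -1 -4 1 0 0 -3 -1 3 -2 -3 2 -6 1 6 0
138 -3 -3 -7 -2 2 -1 4 1 -3 -2 -1 -2 -1 -1 2 -6 1 -1 1 -2
141 -1 -1 0 0 -1 7 -2 -5 4 -2 -4 6 2 -8 0 0 -2 -1 -2 -2
144 3 0 1 -5 50 54 53 60 53 56 59 58 30 31 25 28 31 1 1 -1
147 3 -1 2 0 58 54 57 52 55 58 54 53 32 28 29 25 31 -1 -3 1
150 -2 -2 -1 2 58 54 62 58 57 55 56 56 24 31 30 32 29 -1 0 3
153 -1 3 -5 -1 56 52 58 59 59 57 57 55 30 29 30 25 34 -2 -1 1
156 -5 1 -4 -4 54 52 54 57 58 57 56 58 28 34 30 31 30 1 -7 1
159 2 6 0 -4 56 53 54 55 56 53 55 56 30 27 31 28 27 0 -3 0
162 2 1 -2 -1 53 55 52 54 57 55 56 56 31 27 37 40 31 -2 -2 -3
165 2 -2 -1 -2 53 55 56 54 60 51 1319 55 30 29 44 34 34 1 -1 0
168 -4 -4 0 0 57 59 50 57 53 54 54 53 28 32 42 38 34 2 -2 -1
171 3 -4 -8 1 50 62 57 56 53 53 55 47 32 31 39 40 32 1 0 -3
174 -1 -3 -5 -1 10 16 9 5 5 12 27 50 25 29 26 27 33 0 1 -2
177 -2 1 -1 2 47 46 46 49 42 50 47 50 49 55 55 53 51 0 -1 2
180 -6 -3 1 -1 -3 -1 1 2 -3 1 -3 0 -4 0 1 -6 3 1 1 1
183 4 1 -5 -1 -2 -1 -6 -1 -3 -1 1 -3 -1 0 1 -3 -3 1 1 1
186 -1 2 0 -3 1 4 -2 2 2 -5 -5 0 -4 -5 1 1 1 -1 -2 0
189 -4 -1 2 1 -6 -1 -1 0 -3 -2 2 -4 -1 1 0 1 1 1 1 -2
btn 50 [0.65461917 0.05579552 0.03837484] [0.65534267 0.0554794  0.03869551] [0.63417287 0.04445396 0.03453253] [0.67825163 0.06726121 0.04607911]
```

View pics/top0c.png

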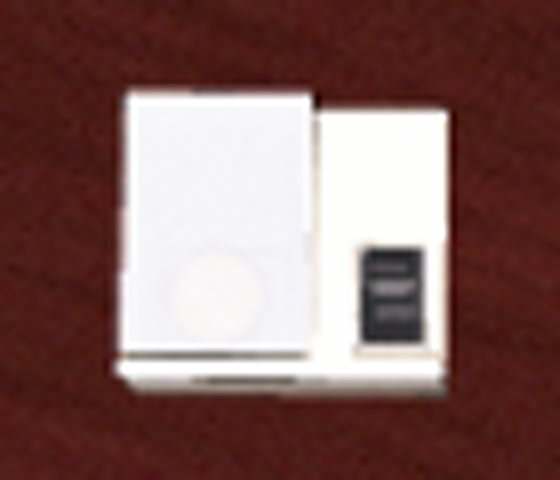

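The housing is nearly aligned with the world axes (yaw about -0.5°) and the button is at about (0.655, 0.055, 0.039). With the gripper fully open, about 85 mm inside, one finger fits on the button while the other waits about 46 mm ahead of the panel. I'll turn the tool so its y axis lies along the housing's x, then move above the button.

send_rows --targets '[{"wz": -0.138,"gripper": -1},{"wz": -0.138,"gripper": -1},{"wz": -0.138,"gripper": -1},{"wz": -0.138,"gripper": -1},{"wz": -0.138,"gripper": -1},{"wz": -0.138,"gripper": -1},{"wz": -0.138,"gripper": -1},{"wz": -0.138,"gripper": -1},{"wz": -0.138,"gripper": -1},{"gripper": -1}]'

```text
validation failed for argument at $.ta...
```

send_rows --targets '[{"tx": 0.04,"ty": 0.026,"gripper": -1},{"tx": 0.04,"ty": 0.026,"gripper": -1},{"tx": 0.04,"ty": 0.026,"gripper": -1},{"tx": 0.04,"ty": 0.026,"gripper": -1},{"tx": 0.04,"ty": 0.026,"gripper": -1},{"tx": 0.04,"ty": 0.026,"gripper": -1},{"tx": 0.04,"ty": 0.026,"gripper": -1},{"tx": 0.04,"ty": 0.026,"gripper": -1},{"tx": 0.04,"ty": 0.026,"gripper": -1},{"tx": 0.04,"ty": 0.026,"gripper": -1}]'

```text
validation failed for argument at $.ta...
```

send_rows --targets '[{"tx": 0.04,"ty": 0.026,"gripper": -1},{"tx": 0.04,"ty": 0.026,"gripper": -1},{"tx": 0.04,"ty": 0.026,"gripper": -1},{"tx": 0.04,"ty": 0.026,"gripper": -1},{"tx": 0.04,"ty": 0.026,"gripper": -1},{"tx": 0.04,"ty": 0.02,"gripper": -1},{"gripper": -1},{"gripper": -1}]'

```text
validation failed for argument at $.ta...
```

send_rows --targets '[{"tx": 0,"ty": 0,"tz": 0,"wx": 0,"wy": 0,"wz": -0.138,"gripper": -1}]'

```text
t: 0.2
ee_pos: [0.1958, -0.593, 0.2555]
tool_rot: [[0.896, 0.444, -0.0], [0.444, -0.896, 0.002], [0.0, -0.002, -1.0]]
ft_force: [-0.3, 0.6, 0.6]
width: 0.0853
finger_force: 0.0
```

Every row has to carry all seven fields. The turn goes the right way.

send_rows --targets '[{"tx": 0,"ty": 0,"tz": 0,"wx": 0,"wy": 0,"wz": -0.138,"gripper": -1},{"tx": 0,"ty": 0,"tz": 0,"wx": 0,"wy": 0,"wz": -0.138,"gripper": -1},{"tx": 0,"ty": 0,"tz": 0,"wx": 0,"wy": 0,"wz": -0.138,"gripper": -1},{"tx": 0,"ty": 0,"tz": 0,"wx": 0,"wy": 0,"wz": -0.138,"gripper": -1},{"tx": 0,"ty": 0,"tz": 0,"wx": 0,"wy": 0,"wz": -0.138,"gripper": -1},{"tx": 0,"ty": 0,"tz": 0,"wx": 0,"wy": 0,"wz": -0.138,"gripper": -1},{"tx": 0,"ty": 0,"tz": 0,"wx": 0,"wy": 0,"wz": -0.138,"gripper": -1},{"tx": 0,"ty": 0,"tz": 0,"wx": 0,"wy": 0,"wz": -0.138,"gripper": -1},{"tx": 0,"ty": 0,"tz": 0,"wx": 0,"wy": 0,"wz": 0,"gripper": -1},{"tx": 0,"ty": 0,"tz": 0,"wx": 0,"wy": 0,"wz": 0,"gripper": -1}]'

```text
t: 1.2
ee_pos: [0.1958, -0.5932, 0.2558]
tool_rot: [[0.013, 1.0, -0.0], [1.0, -0.013, 0.001], [0.001, -0.0, -1.0]]
ft_force: [0.5, 0.5, 0.6]
width: 0.0855
finger_force: 0.0
```

send_rows --targets '[{"tx": 0.04,"ty": 0.026,"tz": 0,"wx": 0,"wy": 0,"wz": 0,"gripper": -1},{"tx": 0.04,"ty": 0.026,"tz": 0,"wx": 0,"wy": 0,"wz": 0,"gripper": -1},{"tx": 0.04,"ty": 0.026,"tz": 0,"wx": 0,"wy": 0,"wz": 0,"gripper": -1},{"tx": 0.04,"ty": 0.026,"tz": 0,"wx": 0,"wy": 0,"wz": 0,"gripper": -1},{"tx": 0.04,"ty": 0.026,"tz": 0,"wx": 0,"wy": 0,"wz": 0,"gripper": -1},{"tx": 0.04,"ty": 0.026,"tz": 0,"wx": 0,"wy": 0,"wz": 0,"gripper": -1},{"tx": 0.04,"ty": 0.026,"tz": 0,"wx": 0,"wy": 0,"wz": 0,"gripper": -1},{"tx": 0.04,"ty": 0.026,"tz": 0,"wx": 0,"wy": 0,"wz": 0,"gripper": -1}]'

```text
t: 2.0
ee_pos: [0.4078, -0.2739, 0.2565]
tool_rot: [[0.013, 1.0, 0.001], [1.0, -0.013, -0.0], [-0.0, 0.001, -1.0]]
ft_force: [-0.5, -0.6, -0.6]
width: 0.0852
finger_force: 0.0
```

send_rows --targets '[{"tx": 0.0414,"ty": 0.0247,"tz": 0,"wx": 0,"wy": 0,"wz": 0,"gripper": -1},{"tx": 0.0414,"ty": 0.0247,"tz": 0,"wx": 0,"wy": 0,"wz": 0,"gripper": -1},{"tx": 0.0414,"ty": 0.0247,"tz": 0,"wx": 0,"wy": 0,"wz": 0,"gripper": -1},{"tx": 0.0414,"ty": 0.0247,"tz": 0,"wx": 0,"wy": 0,"wz": 0,"gripper": -1},{"tx": 0.0414,"ty": 0.0247,"tz": 0,"wx": 0,"wy": 0,"wz": 0,"gripper": -1},{"tx": 0.0414,"ty": 0.0247,"tz": 0,"wx": 0,"wy": 0,"wz": 0,"gripper": -1},{"tx": 0.0414,"ty": 0.0247,"tz": 0,"wx": 0,"wy": 0,"wz": 0,"gripper": -1},{"tx": 0.0414,"ty": 0.0247,"tz": 0,"wx": 0,"wy": 0,"wz": 0,"gripper": -1},{"tx": 0,"ty": 0,"tz": 0,"wx": 0,"wy": 0,"wz": 0,"gripper": -1},{"tx": 0,"ty": 0,"tz": 0,"wx": 0,"wy": 0,"wz": 0,"gripper": -1}]'

```text
t: 3.0
ee_pos: [0.608, 0.0545, 0.2558]
tool_rot: [[0.009, 1.0, -0.001], [1.0, -0.009, -0.0], [-0.0, -0.001, -1.0]]
ft_force: [0.0, -0.4, 0.4]
width: 0.0851
finger_force: 0.0
```

send_rows --targets '[{"tx": 0,"ty": 0,"tz": 0.035,"wx": 0,"wy": 0,"wz": 0,"gripper": -1},{"tx": 0,"ty": 0,"tz": 0.035,"wx": 0,"wy": 0,"wz": 0,"gripper": -1},{"tx": 0,"ty": 0,"tz": 0.035,"wx": 0,"wy": 0,"wz": 0,"gripper": -1},{"tx": 0,"ty": 0,"tz": 0.035,"wx": 0,"wy": 0,"wz": 0,"gripper": -1},{"tx": 0,"ty": 0,"tz": 0,"wx": 0,"wy": 0,"wz": 0,"gripper": -1},{"tx": 0,"ty": 0,"tz": 0,"wx": 0,"wy": 0,"wz": 0,"gripper": -1}]'

```text
t: 3.6
ee_pos: [0.607, 0.0524, 0.1163]
tool_rot: [[0.012, 1.0, -0.002], [1.0, -0.012, -0.0], [-0.0, -0.002, -1.0]]
ft_force: [0.6, -0.2, 0.3]
width: 0.0854
finger_force: 0.0
```

```bash
python3 - <<'E'
from bench import env
import cv2,numpy as np
out=[]
for n,(x0,y0,x1,y1) in (("top",(190,125,270,205)),("side",(165,140,265,240))):
    c=env.capture(n); np.savez(f"{n}1.npz",**c); out.append(cv2.resize(c["image"][y0:y1,x0:x1,::-1],(400,400),interpolation=cv2.INTER_CUBIC))
cv2.imwrite("pics/c1.png",np.hstack(out)); o=env.get_obs(); print(o['ee_pos'],o['ft_force'])
E
```

```text
[0.60949469 0.05284505 0.1187668 ] [ 0.66071162 -0.82284668  0.51998002]
```

View pics/c1.png

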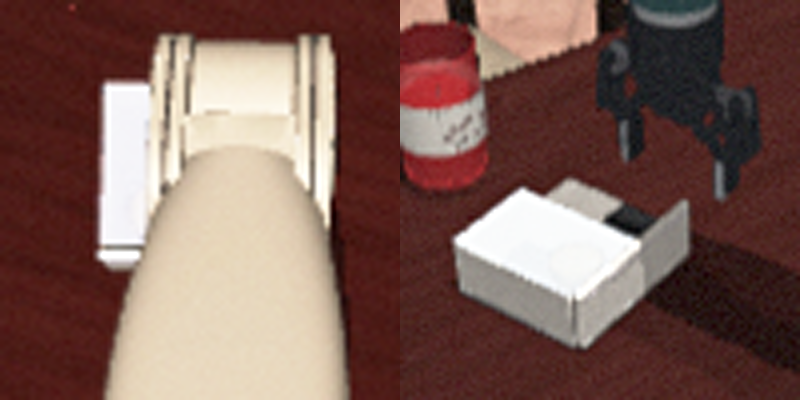

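The side view shows both fingertips above the drawer, at about pixels (222,179) for the rear one and (245,188) for the front one, with the panel between them. I'll check their 3D positions.

```bash
python3 - <<'E'
from h import *
c=load("side1")
for r in ((216,165,228,184),(239,172,252,193)):
    x0,y0,x1,y1=r; v,u=np.mgrid[y0:y1,x0:x1]; z=c["z_map"][y0:y1,x0:x1]
    P=np.linalg.inv(c["mtx"])@np.stack([(u*z).ravel(),(v*z).ravel(),z.ravel()])
    W=(c["R"].T@(P-c["t"][:,None])).T; g=c["image"][y0:y1,x0:x1].astype(int)
    ok=(W[:,2]>.05)&(np.abs(W[:,1]-.055)<.05); W=W[ok]; 
    print(ok.sum(),"min z",np.sort(W[:,2])[:8].round(3),"x range low",W[W[:,2]<.115][:,0].min(),W[W[:,2]<.115][:,0].max(),"y",np.median(W[:,1]))
t=load("top0"); print(ray(t,(195+391/8-.5,130+295/8-.5),.04)); s=load("side0"); 
m=np.zeros((384,512),np.uint8); sub=s["image"][180:215,205:245]; m[180:215,205:245]=(sub.max(2)<60)*255
E
```

```text
101 min z [0.109 0.111 0.112 0.113 0.114 0.115 0.115 0.116] x range low 0.6513835576773699 0.6551104844853194 y 0.06044045654707099
140 min z [0.109 0.11  0.113 0.114 0.115 0.116 0.117 0.117] x range low 0.5604396092963118 0.5667394533700517 y 0.06390549743360148
[0.65689504 0.05439673 0.04      ]
```

The open tips are about 12 mm ahead of the TCP. The rear finger is over the button, and the front finger's inner face is about 46 mm ahead of the panel. I'll descend to just above the button.

send_rows --targets '[{"tx": 0,"ty": 0,"tz": 0.02,"wx": 0,"wy": 0,"wz": 0,"gripper": -1},{"tx": 0,"ty": 0,"tz": 0.02,"wx": 0,"wy": 0,"wz": 0,"gripper": -1},{"tx": 0,"ty": 0,"tz": 0.015,"wx": 0,"wy": 0,"wz": 0,"gripper": -1},{"tx": 0,"ty": 0,"tz": 0,"wx": 0,"wy": 0,"wz": 0,"gripper": -1},{"tx": 0,"ty": 0,"tz": 0,"wx": 0,"wy": 0,"wz": 0,"gripper": -1}]'

```text
t: 4.2
ee_pos: [0.6086, 0.0536, 0.0623]
tool_rot: [[0.01, 1.0, 0.001], [1.0, -0.01, -0.0], [0.0, 0.001, -1.0]]
ft_force: [0.3, -0.9, 0.2]
width: 0.0855
finger_force: 0.0
```

send_rows --targets '[{"tx": 0,"ty": 0,"tz": 0.003,"wx": 0,"wy": 0,"wz": 0,"gripper": -1},{"tx": 0,"ty": 0,"tz": 0.003,"wx": 0,"wy": 0,"wz": 0,"gripper": -1},{"tx": 0,"ty": 0,"tz": 0.003,"wx": 0,"wy": 0,"wz": 0,"gripper": -1},{"tx": 0,"ty": 0,"tz": 0,"wx": 0,"wy": 0,"wz": 0,"gripper": -1},{"tx": 0,"ty": 0,"tz": 0,"wx": 0,"wy": 0,"wz": 0,"gripper": -1}]'

```text
t: 4.7
ee_pos: [0.6079, 0.0536, 0.0522]
tool_rot: [[0.01, 1.0, -0.0], [1.0, -0.01, -0.0], [-0.0, -0.0, -1.0]]
ft_force: [0.3, -0.1, 0.7]
width: 0.0858
finger_force: 0.0
```

Not clearly in contact yet, so I'll press 4 mm and then 3 mm more.

send_rows --targets '[{"tx": 0,"ty": 0,"tz": 0.002,"wx": 0,"wy": 0,"wz": 0,"gripper": -1},{"tx": 0,"ty": 0,"tz": 0.002,"wx": 0,"wy": 0,"wz": 0,"gripper": -1},{"tx": 0,"ty": 0,"tz": 0,"wx": 0,"wy": 0,"wz": 0,"gripper": -1}]'

```text
t: 5.0
ee_pos: [0.6082, 0.0536, 0.0485]
tool_rot: [[0.01, 1.0, 0.001], [1.0, -0.01, -0.0], [-0.0, 0.001, -1.0]]
ft_force: [-1.0, 0.5, 2.5]
width: 0.0855
finger_force: 1.5
```

send_rows --targets '[{"tx": 0,"ty": 0,"tz": 0.0015,"wx": 0,"wy": 0,"wz": 0,"gripper": -1},{"tx": 0,"ty": 0,"tz": 0.0015,"wx": 0,"wy": 0,"wz": 0,"gripper": -1},{"tx": 0,"ty": 0,"tz": 0,"wx": 0,"wy": 0,"wz": 0,"gripper": -1}]'

```text
t: 5.3
ee_pos: [0.6083, 0.0536, 0.0454]
tool_rot: [[0.01, 1.0, 0.001], [1.0, -0.01, -0.0], [-0.0, 0.001, -1.0]]
ft_force: [-0.8, 0.8, 5.6]
width: 0.0855
finger_force: 2.3
```

About 5 N, so the button is roughly 6 mm down, past the catch. I'll press half a millimetre more and wait for the drawer to reach the front finger.

send_rows --targets '[{"tx": 0,"ty": 0,"tz": 0.0005,"wx": 0,"wy": 0,"wz": 0,"gripper": -1},{"tx": 0,"ty": 0,"tz": 0,"wx": 0,"wy": 0,"wz": 0,"gripper": -1},{"tx": 0,"ty": 0,"tz": 0,"wx": 0,"wy": 0,"wz": 0,"gripper": -1},{"tx": 0,"ty": 0,"tz": 0,"wx": 0,"wy": 0,"wz": 0,"gripper": -1},{"tx": 0,"ty": 0,"tz": 0,"wx": 0,"wy": 0,"wz": 0,"gripper": -1},{"tx": 0,"ty": 0,"tz": 0,"wx": 0,"wy": 0,"wz": 0,"gripper": -1},{"tx": 0,"ty": 0,"tz": 0,"wx": 0,"wy": 0,"wz": 0,"gripper": -1},{"tx": 0,"ty": 0,"tz": 0,"wx": 0,"wy": 0,"wz": 0,"gripper": -1},{"tx": 0,"ty": 0,"tz": 0,"wx": 0,"wy": 0,"wz": 0,"gripper": -1},{"tx": 0,"ty": 0,"tz": 0,"wx": 0,"wy": 0,"wz": 0,"gripper": -1}]'

```text
t: 6.3
ee_pos: [0.6082, 0.0536, 0.0449]
tool_rot: [[0.01, 1.0, 0.0], [1.0, -0.01, -0.0], [-0.0, 0.0, -1.0]]
ft_force: [-0.4, 0.2, 5.0]
width: 0.0854
finger_force: 2.5
```

```bash
python3 - <<'E'
from bench import env
import cv2
c=env.capture("side"); cv2.imwrite("pics/c2.png",cv2.resize(c["image"][150:250,165:265,::-1],(400,400),interpolation=cv2.INTER_CUBIC))
E
```

```text
(no output)
```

View pics/c2.png

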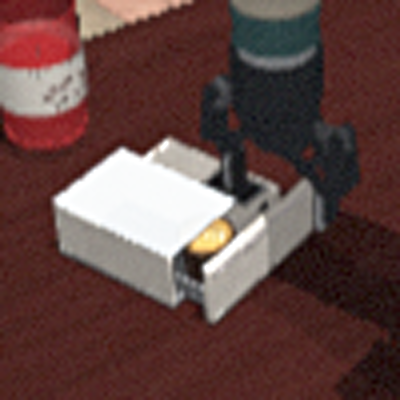

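The drawer is out part way (panel near crop (265,250)) with the button still under the rear finger. The front finger stands before the panel at about (325,200). I'll wait for it to be stopped and settle.

send_rows --targets '[{"tx": 0,"ty": 0,"tz": 0,"wx": 0,"wy": 0,"wz": 0,"gripper": -1},{"tx": 0,"ty": 0,"tz": 0,"wx": 0,"wy": 0,"wz": 0,"gripper": -1},{"tx": 0,"ty": 0,"tz": 0,"wx": 0,"wy": 0,"wz": 0,"gripper": -1},{"tx": 0,"ty": 0,"tz": 0,"wx": 0,"wy": 0,"wz": 0,"gripper": -1},{"tx": 0,"ty": 0,"tz": 0,"wx": 0,"wy": 0,"wz": 0,"gripper": -1},{"tx": 0,"ty": 0,"tz": 0,"wx": 0,"wy": 0,"wz": 0,"gripper": -1},{"tx": 0,"ty": 0,"tz": 0,"wx": 0,"wy": 0,"wz": 0,"gripper": -1},{"tx": 0,"ty": 0,"tz": 0,"wx": 0,"wy": 0,"wz": 0,"gripper": -1},{"tx": 0,"ty": 0,"tz": 0,"wx": 0,"wy": 0,"wz": 0,"gripper": -1},{"tx": 0,"ty": 0,"tz": 0,"wx": 0,"wy": 0,"wz": 0,"gripper": -1}]'

```text
t: 7.35
ee_pos: [0.6081, 0.0536, 0.0449]
tool_rot: [[0.01, 1.0, 0.0], [1.0, -0.01, -0.0], [-0.0, 0.0, -1.0]]
ft_force: [0.9, 0.4, 4.9]
width: 0.0851
finger_force: 3.4
```

send_rows --targets '[{"tx": 0,"ty": 0,"tz": 0,"wx": 0,"wy": 0,"wz": 0,"gripper": -1},{"tx": 0,"ty": 0,"tz": 0,"wx": 0,"wy": 0,"wz": 0,"gripper": -1},{"tx": 0,"ty": 0,"tz": 0,"wx": 0,"wy": 0,"wz": 0,"gripper": -1},{"tx": 0,"ty": 0,"tz": 0,"wx": 0,"wy": 0,"wz": 0,"gripper": -1},{"tx": 0,"ty": 0,"tz": 0,"wx": 0,"wy": 0,"wz": 0,"gripper": -1},{"tx": 0,"ty": 0,"tz": 0,"wx": 0,"wy": 0,"wz": 0,"gripper": -1},{"tx": 0,"ty": 0,"tz": 0,"wx": 0,"wy": 0,"wz": 0,"gripper": -1},{"tx": 0,"ty": 0,"tz": 0,"wx": 0,"wy": 0,"wz": 0,"gripper": -1}]'

```text
t: 8.15
ee_pos: [0.6081, 0.0536, 0.0449]
tool_rot: [[0.01, 1.0, 0.0], [1.0, -0.01, -0.0], [-0.0, 0.0, -1.0]]
ft_force: [1.1, 0.6, 5.3]
width: 0.0852
finger_force: 3.5
```

```bash
python3 - <<'E'
from bench import env
import cv2,numpy as np
a=[]
for i in range(6):
    c=env.capture("side"); a.append(env.get_obs()); 
print(np.mean([o['ft_force'] for o in a],0),[o['finger_force'] for o in a],a[-1]['ee_pos'],a[-1]['t'])
cv2.imwrite("pics/c3.png",cv2.resize(c["image"][150:250,165:265,::-1],(400,400),interpolation=cv2.INTER_CUBIC))
E
```

```text
[8.53049259e-01 3.34929672e-03 5.19552109e+00] [3.4698291878885357, 3.4694990395655623, 3.469498822596506, 3.4697898964077467, 3.4696041204733774, 3.4693990375672] [0.60809424 0.05357761 0.04489631] 8.45
```

View pics/c3.png

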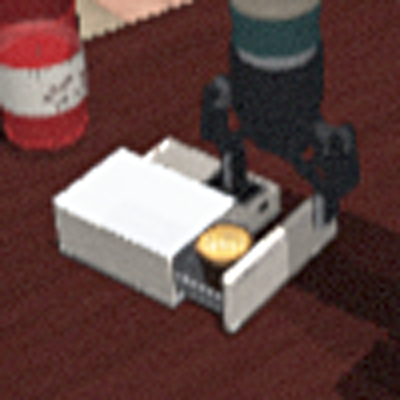

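The panel has moved out to the front finger, and the pod stands upright in its pocket. Before handing in I'll check that the drawer has stopped and how far out it is.

```bash
python3 - <<'E'
from bench import env
from h import *
def face():
    c=env.capture("side"); v,u=np.mgrid[195:240,205:255]; z=c["z_map"][195:240,205:255]
    P=np.linalg.inv(c["mtx"])@np.stack([(u*z).ravel(),(v*z).ravel(),z.ravel()])
    W=(c["R"].T@(P-c["t"][:,None])).T; g=c["image"][195:240,205:255].reshape(-1,3)
    ok=(g.min(1)>100)&(W[:,2]>.012)&(W[:,2]<.045)&(W[:,1]<.17)&(W[:,1]>.05)&(W[:,0]<.64)
    return np.median(W[ok,0]),ok.sum(),c["image"]
a=face()
c0=load("side0")
for i in range(6): b=face()
print(a[:2],b[:2],np.abs(a[2].astype(int)-b[2])[150:250,165:265].mean(), env.get_obs()['t'])
c=load("side0");v,u=np.mgrid[185:230,190:245]; z=c["z_map"][185:230,190:245]
P=np.linalg.inv(c["mtx"])@np.stack([(u*z).ravel(),(v*z).ravel(),z.ravel()]);W=(c["R"].T@(P-c["t"][:,None])).T
g=c["image"][185:230,190:245].reshape(-1,3); ok=(g.min(1)>100)&(W[:,2]>.012)&(W[:,2]<.045)&(W[:,1]<.17)&(W[:,1]>.05)&(W[:,0]<.64)
print("shut",np.median(W[ok,0]),ok.sum())
E
```

```text
(np.float64(0.5683390181281315), np.int64(219)) (np.float64(0.5682689458534647), np.int64(222)) 3.6271666666666667 8.8
shut 0.6170336809316763 171
```

The drawer is at rest about 48 mm out against the finger (face at x = 0.568, finger pad at 0.567), and the button carries about 5 N.

```bash
python3 -c "
from bench import env
print(env.finish_job())"
```

```text
the job is handed in; nothing more can be done
None
```

I handed the job in with the rear finger holding the button about 6–7 mm down (about 5 N) and the front finger holding the drawer at rest about 48 mm out; the pod is upright in its pocket, nothing else was touched, and no verdict was returned.

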